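# Open the tight jar in its stand and hold the lid over it

## Task

Set the closed square jar fully down into the square pocket of the wooden stand, so that the stand braces it. Then unscrew its tight lid anticlockwise about a fifth of a turn, stop once its lugs come free (wound on further they catch again), and lift it off. Finish with the gripper holding the lid level just above the jar's mouth, a finger's width or so clear of it, with the jar still seated in the stand; leave the bowl, spatula and mug where they are.

Things in the scene. Friction and masses are not known exactly. Their poses are not given: they have to be found in the camera images.
- jar: Empty greenish glass storage jar, about 0.38 kg (varies). Square body 62 x 62 mm, 75 mm tall, flat shoulder; round neck (34 mm outside, threads to 47 mm) up to 101 mm. Origin: centre of the underside; z up, x and y square to the flat sides. Starts upright on the worktop, lid on, lid top at 106 mm. Standing loose it spins with the lid. It can be gripped by its body or by the closed lid.
- lid: Round knurled steel lid, 58 mm across, 23 mm tall, 50 g, Origin: centre of the skirt's lower edge, z up. Closed, its origin is 83 mm above the jar's underside, 8 mm above the shoulder. Three lugs inside catch under threads on the neck; it does not rise while turning (1 mm play), and slides straight up off once free (18 mm clears the neck). Tight: 0.35 N m to turn, all the way.
- seal (a joint): How far the lid is unscrewed, rad: a black rubber ring round the neck that turns with the closed lid (0.05 play each way). 0 is tight shut, a hard stop; grows anticlockwise seen from above. The lid's lugs are free between 1.0 and 1.7; past about 1.75 they catch under the next threads. It stays where it is left.
- jar_mouth (a point): Centre of the jar neck's upper rim, 101 mm above the jar's underside, z up along the neck.
- stand: Beech block 120 x 120 x 30 mm fixed to the worktop; central square pocket 66 x 66 mm, 24 mm deep, floor 6 mm above the worktop, mouth bevelled 5 mm. Origin: centre of the underside, z up; x and y square to the pocket's sides. The jar fits in any of four quarter turns, can twist 0.06 rad and shift 2 mm in it, its underside then 6 mm above the worktop.
- stand_pocket (a point): Centre of the pocket's floor, axes as the stand.
- bowl: White ceramic bowl, 130 mm across, 55 mm tall, mouth up; origin at the centre of its underside. Leave alone.
- spatula: Spatula with an orange handle lying on the worktop. Leave alone.
- mug: Blue-glazed mug, 80 mm across, 90 mm tall; origin at the centre of its underside. Leave alone.
Mind the look-alikes: they are no part of the job. Leave any pink look-alike of the jar alone. Several things have the shape of the stand; the one meant has the colours described above.

How it is judged:
By the outcome, as a careful person would: the job done as asked, in the order asked, and still so for the second after the job is handed in, while the arm keeps its last pose, push and grip.
It also fails if it takes over 53 s, if anything falls off the work surface, if the arm or the gripper's body presses on something with over 40 N, if the wrist force passes 120 N, or if a joint passes its speed limit or range.

## Robot

A 6-joint arm with a two-finger parallel gripper is mounted at the origin on the work surface. World frame = base frame: x ahead of the robot, y to its left, z up, the work surface at z = 0. Lengths are in m, angles in rad, forces in N, time in s.
With the tool pointing down it reaches from about 0.275 to 0.725 m from the base axis. Payload 5.6 kg.
Tool frame: the origin (TCP) lies at the very end of the fingers, on their centre line; the grasp point (between the pads) lies 19 mm behind it; z points along the fingers, y is the line along which they close (so a half turn about z gives the same grasp; the last joint's range is limited). The gripper opens to 85 mm and grips with 20 to 120 N. Pads are 22 mm wide; open, the fingers measure 114 mm over their backs; the gripper's body (76 mm by 85 mm) begins 54 mm behind the grasp point. The pads swing forward as they close: fully open they stand 13 mm farther back than shut.
Start: joints at [-0.969, 0.255, 0.108, 0, -1.424, -0.285], TCP at [0.171, -0.523, 0.231] pointing down, gripper open.
Joint ranges: [-2.95, 2.95], [-1.21, 1.97], [-1.09, 1.5], [-2.87, 1.71], [-2.94, -0.07], [-3.05, 3.05]. Speed limits (rad/s): [2.57, 2.57, 3.14, 3.14, 3.14, 3.14].

## Interface

Orientations are given as a unit quaternion [x, y, z, w].
In Python, from rig import monitor, optics, robot gives the robot as it stands.
- The arm moves only by the tool step_arm, never from a script. Its argument "rows" is a list of rows, each an object with "translation": the shift along the tool's x, y, z in m, a list of three; "yaw": the turn about the tool's z in rad. A call has 1 to 20 rows; each row is the pose to reach, as a shift and turn from the pose commanded when the call began, along the tool's axes at that moment; what a row does not reach only later rows make up. A row lasts 1/8 s, in which the tool goes at most 62.5 mm and 10.7 degrees, less where a joint would pass 70% of its speed; a pose out of reach is approached as far as the arm can. A call with a gripper value outside its range is refused whole. "jaw" is the opening, from -1 (shut) to 1 (fully open), set as the call begins (left out, the last holds). The fingers move at their own pace and stop on an object; "newtons" is the grip in N (left out, the last holds). Time passes only in rows, so rows that repeat a pose let the fingers close. It gives the time, the measured TCP pose, the force, the opening and the grip force at its end, in the units of the state.
- monitor.read_state(): the state, without advancing time (a new reading comes with each control period).
- optics.get_image(name): name is "scene" or "top"; returns the picture (400x640x3 uint8, red, green, blue); there is no depth.
- optics.get_calibration(name): a dict with "intrinsics" (3x3 intrinsics, pixels), "world_from_camera" (4x4, takes a point from camera to world coordinates). Camera axes: x right, y down, z forward; pixel columns grow to the right and rows downward; lengths in m; the calibration is good to about 2 mm. A picture is of the moment at which its call begins. get_calibration takes no time and is no camera call.
- robot.finish_job(): hands the job in; it is judged then, once.
The state is a dict: "time": time; "q": joint angles; "qd": joint speeds; "tau": joint torques, N m; "tool_pos": TCP position; "tcp_rot": TCP orientation; "contact_force": force on the tool from outside, world axes, zero at the start; "ft_torque": the same for the moment, N m; "grip_width": finger opening in m; "gripper_force": force on a finger pad.
Only numpy, scipy, OpenCV 4.12 (cv2) and the standard library are available. Lean on these libraries where they do the work, as an engineer would, in place of code of your own. Each camera call takes 0.05 s, during which the arm holds its last target. There are 200 camera calls.

## Working session

There is one attempt and no reset: what is moved stays moved. The work goes in short steps, Python scripts to look and compute and a tool call to move; the robot and the scene stay as the last step left them, time stands still between calls to the robot, and variables do not carry over. Pictures are saved under pics/ and viewed, at most 10 in all, crops included, and the job is handed in when it is done.

Besides the shell and the picture viewer there is one more tool, called after ">>>" by a JSON object that holds its "fn" and its "kwargs", one argument or row to a line. step_arm: Moves the arm, as the interface text tells. Its arguments: {"type":"object","properties":{"rows":{"type":"array"},"jaw":{"type":"number"},"newtons":{"type":"number"}},"required":["rows"]}

```bash
mkdir -p pics; ls
python3 - <<'E'
from rig import monitor, optics, robot
import cv2,json
for n in ("scene","top"):
    im=optics.get_image(n); cv2.imwrite(f"pics/{n}0.png",im[:,:,::-1])
    c=optics.get_calibration(n); print(n,c)
print(monitor.read_state())
E
```

```text
pics
scene {'intrinsics': array([[444.34414701,   0.        , 315.61050038],
       [  0.        , 444.34414701, 198.27811592],
       [  0.        ,   0.        ,   1.        ]]), 'world_from_camera': array([[-0.16492434,  0.75501318, -0.63462986,  1.4172972 ],
       [ 0.98629382,  0.12947357, -0.10227948,  0.1269503 ],
       [ 0.00494544, -0.64279988, -0.76601818,  1.13123454],
       [ 0.        ,  0.        ,  0.        ,  1.        ]])}
top {'intrinsics': array([[495.77449615,   0.        , 313.57430284],
       [  0.        , 495.77449615, 196.48957506],
       [  0.        ,   0.        ,   1.        ]]), 'world_from_camera': array([[ 2.68624421e-02, -9.98585165e-01,  4.58920212e-02,
         4.48879030e-01],
       [-9.99616251e-01, -2.65228411e-02,  7.99306665e-03,
         1.07603013e-03],
       [-6.76457099e-03, -4.60891235e-02, -9.98914427e-01,
         1.51967667e+00],
       [ 0.00000000e+00,  0.00000000e+00,  0.00000000e+00,
         1.00000000e+00]])}
{'time': 0.1, 'q': array([-9.69379668e-01,  2.55711196e-01,  1.07090560e-01, -4.06951711e-04,
       -1.42392079e+00, -2.84621639e-01]), 'qd': array([ 8.07292211e-05, -8.48121959e-04,  2.99989750e-03,  2.43874177e-03,
       -5.41016701e-04,  8.37503030e-04]), 'tau': array([-1.98954775e-03, -3.87607491e+01,  2.38473004e+01,  5.37781656e+00,
       -3.79422956e-03, -1.06798743e-05]), 'tool_pos': array([ 0.17124513, -0.52217389,  0.23045907]), 'tcp_rot': array([-1.57706338e-01,  9.87485650e-01,  8.74586449e-04, -1.92204282e-04]), 'contact_force': array([ 0.49537883,  0.37973352, -0.58031387]), 'ft_torque': array([0.02900101, 0.01157624, 0.00864079]), 'gripper_force': 0.0, 'grip_width': 0.0857769129847964}
```

View pics/scene0.png

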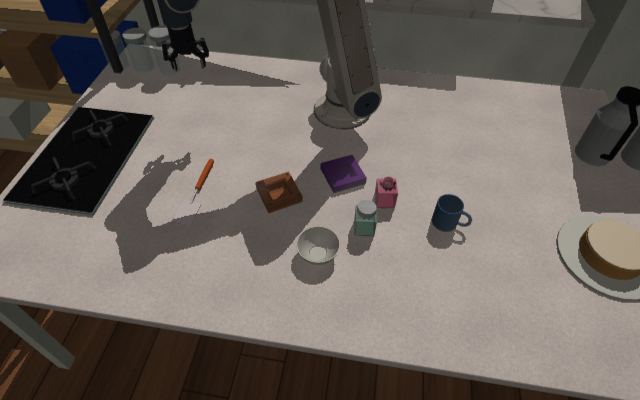

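View pics/top0.png

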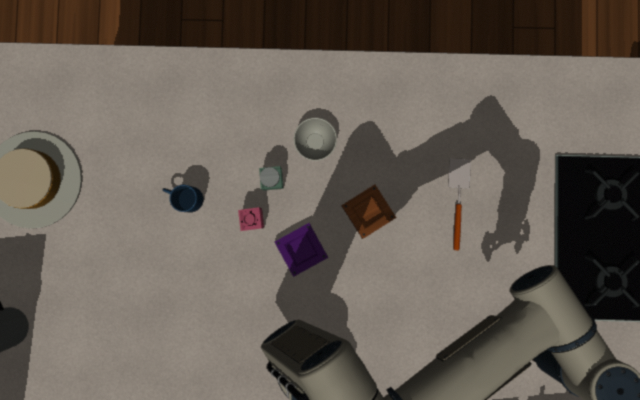

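The top view shows two jar-like things: the greenish jar with a grey lid at (271,178), and a pink one at (251,218). Two blocks have the stand's shape: brown wood at (369,211) and purple at (301,249). The bowl is at (316,138), the mug at (185,197) and the spatula at (458,220). I choose the greenish jar and the brown stand, and will check them in one crop.

```bash
cat > h.py <<'E'
from rig import monitor, optics, robot
import cv2, numpy as np
from scipy.spatial.transform import Rotation as R
def ray(cam,px,z):
    c=optics.get_calibration(cam);T=c["world_from_camera"]
    px=np.atleast_2d(px).astype(float)
    d=np.c_[px,np.ones(len(px))]@np.linalg.inv(c["intrinsics"]).T@T[:3,:3].T
    o=T[:3,3]; s=(z-o[2])/d[:,2]
    return o+d*s[:,None]
def proj(cam,P):
    c=optics.get_calibration(cam);T=c["world_from_camera"]
    q=(np.atleast_2d(P)-T[:3,3])@T[:3,:3]; q=q@c["intrinsics"].T
    return q[:,:2]/q[:,2:]
def crop(cam,x0,y0,x1,y1,k,name):
    im=optics.get_image(cam)
    cv2.imwrite(name,cv2.resize(im[y0:y1,x0:x1,::-1],None,fx=k,fy=k,interpolation=cv2.INTER_CUBIC));return im
E
python3 - <<'E'
from h import *
a=optics.get_image("top");b=optics.get_image("scene")
A=cv2.resize(a[140:260,230:410,::-1],None,fx=4,fy=4,interpolation=cv2.INTER_CUBIC)
B=cv2.resize(b[155:275,250:430,::-1],None,fx=4,fy=4,interpolation=cv2.INTER_CUBIC)
cv2.imwrite("pics/c1.png",cv2.resize(np.vstack([A,B])[:, :],None,fx=.62,fy=.62,interpolation=cv2.INTER_AREA))
for n,im,box in (("top",a,(340,175,405,245)),("scene",b,(250,165,310,220))):
    x0,y0,x1,y1=box; h=cv2.cvtColor(im,cv2.COLOR_RGB2HSV)
    m=cv2.inRange(h,(3,110,25),(16,255,255)); k=np.zeros_like(m);k[y0:y1,x0:x1]=m[y0:y1,x0:x1]
    c=max(cv2.findContours(k,cv2.RETR_EXTERNAL,cv2.CHAIN_APPROX_NONE)[0],key=cv2.contourArea)
    print(n,"stand area",cv2.contourArea(c))
    hull=cv2.convexHull(c)[:,0,:]
    if n=="top":
        P=ray(n,hull,.03)[:,:2]; r=cv2.minAreaRect((P*1000).astype(np.float32)); print("stand rect mm",r)
for n,im,box in (("top",a,(252,158,292,198)),("scene",b,(350,195,382,240))):
    x0,y0,x1,y1=box; h=cv2.cvtColor(im,cv2.COLOR_RGB2HSV)
    m=cv2.inRange(h,(40,25,30),(95,255,255)); k=np.zeros_like(m);k[y0:y1,x0:x1]=m[y0:y1,x0:x1]
    c=max(cv2.findContours(k,cv2.RETR_EXTERNAL,cv2.CHAIN_APPROX_NONE)[0],key=cv2.contourArea)
    print(n,"jar area",cv2.contourArea(c),cv2.boundingRect(c))
    hull=cv2.convexHull(c)[:,0,:]
    print(n,cv2.minAreaRect((ray(n,hull,.075)[:,:2]*1000).astype(np.float32)))
for n,p in(("top",(315.5,138.5)),("top",(188,197))): print(ray(n,p,.055))
E
```

```text
top stand area 1489.5
stand rect mm ((477.8927917480469, -152.53515625), (117.98503112792969, 118.9245834350586), 33.691951751708984)
scene stand area 1066.0
top jar area 148.5 (260, 166, 23, 25)
top ((566.0974731445312, 138.5252227783203), (70.29934692382812, 64.33988952636719), 1.7075812816619873)
scene jar area 343.0 (354, 206, 23, 30)
scene ((603.2988891601562, 146.41770935058594), (105.69290161132812, 62.951255798339844), 2.310260534286499)
[[0.68887424 0.01170882 0.055     ]]
[[0.50477838 0.38464303 0.055     ]]
```

View pics/c1.png

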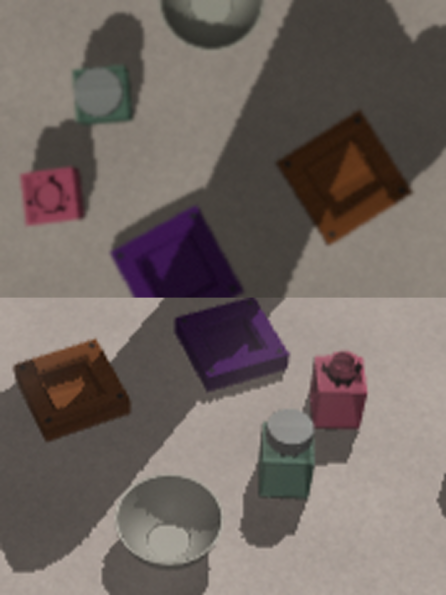

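The crop confirms it: the greenish jar has a grey lid, centred near top pixel (269.5,177). The pink jar is lidless, and the brown beech block is the stand. Next I'll refine the jar's position and yaw and work out the moves.

Run:
```python
from h import *
for n,box in (("top",(255,160,290,196)),("scene",(348,196,384,242))):
    im=optics.get_image(n);x0,y0,x1,y1=box
    s=cv2.resize(im[y0:y1,x0:x1],None,fx=4,fy=4,interpolation=cv2.INTER_CUBIC)
    h=cv2.cvtColor(s,cv2.COLOR_RGB2HSV)
    def big(m):
        c=max(cv2.findContours(m,cv2.RETR_EXTERNAL,cv2.CHAIN_APPROX_NONE)[0],key=cv2.contourArea);return c
    tp=lambda c:(c.reshape(-1,2)+.5)/4-.5+[x0,y0]
    g=big(cv2.inRange(h,(60,60,25),(95,255,255)))
    hull=cv2.convexHull(g); print(n,"body px",tp(cv2.approxPolyDP(hull,6,True)).round(1).tolist())
    m=np.zeros(s.shape[:2],np.uint8);cv2.fillPoly(m,[hull],255)
    l=cv2.inRange(h,(30,0,120),(110,60,255))
    l=cv2.morphologyEx(l,cv2.MORPH_OPEN,np.ones((7,7)))
    c=big(l); e=cv2.fitEllipse(cv2.convexHull(c)); ctr=tp(np.array(e[0])); print("lid ell",ctr,np.array(e[1])/4,"world",ray(n,ctr,.106))
    P=ray(n,tp(hull),.075)[:,:2]*1000
    q=tp(cv2.approxPolyDP(hull,6,True)); print(ray(n,q,.075)[:,:2].round(4).tolist(), cv2.minAreaRect(P.astype(np.float32)))
    print("hsv",h[tuple(np.array(s.shape[:2])//2)])
s=monitor.read_state();r=R.from_quat(s["tcp_rot"]).as_matrix();print(r.round(4),s["tool_pos"])
```

```text
top body px [[278.9, 167.1], [281.6, 186.9], [263.1, 188.6], [262.1, 185.6], [275.6, 167.6]]Traceback (most recent call last):
  File "<stdin>", line 14, in <module>
  File "<stdin>", line 7, in big
ValueError: max() iterable argument is empty
```

Run:
```python
from h import *
for n,box,p in (("top",(255,160,290,196),(269,177)),("scene",(348,196,384,242),(366,207))):
    im=optics.get_image(n);x0,y0,x1,y1=box
    h=cv2.cvtColor(im,cv2.COLOR_RGB2HSV); print(n,h[p[1]-1:p[1]+2:2,p[0]-12:p[0]+14:2].tolist())
    lab=cv2.cvtColor(im,cv2.COLOR_RGB2LAB)
    f=np.zeros((402,642),np.uint8)
    cv2.floodFill(lab,f,p,0,(22,4,4),(22,4,4),cv2.FLOODFILL_MASK_ONLY|cv2.FLOODFILL_FIXED_RANGE|(255<<8)|4)
    m=f[1:-1,1:-1]; print("fill",cv2.boundingRect(m),(m>0).sum())
    c=max(cv2.findContours(m,cv2.RETR_EXTERNAL,cv2.CHAIN_APPROX_NONE)[0],key=cv2.contourArea)
    e=cv2.fitEllipse(cv2.convexHull(c));print(e,ray(n,e[0],.106))
    # jar: anything greenish
    d=cv2.inRange(lab,(0,0,0),(255,125,255));k=np.zeros_like(d);k[y0:y1,x0:x1]=d[y0:y1,x0:x1]
    c=max(cv2.findContours(k,cv2.RETR_EXTERNAL,cv2.CHAIN_APPROX_NONE)[0],key=cv2.contourArea)
    hull=cv2.convexHull(c);q=cv2.approxPolyDP(hull,2,True)[:,0];print(q.tolist(),ray(n,q,.075)[:,:2].round(4).tolist(),cv2.minAreaRect((ray(n,hull[:,0],.075)[:,:2]*1000).astype(np.float32)))
s=monitor.read_state();r=R.from_quat(s["tcp_rot"]).as_matrix();print(r.round(4),s["tool_pos"])
```

```text
top [[[17, 34, 142], [18, 26, 127], [38, 9, 109], [42, 11, 111], [42, 11, 111], [45, 9, 112], [48, 11, 112], [45, 14, 113], [42, 11, 113], [42, 11, 113], [45, 9, 113], [66, 31, 82], [69, 59, 61]], [[16, 34, 143], [18, 29, 134], [45, 13, 114], [42, 11, 112], [48, 11, 113], [50, 13, 115], [45, 9, 113], [45, 9, 112], [36, 11, 112], [42, 11, 112], [45, 9, 109], [67, 29, 78], [70, 60, 64]]]
fill (249, 167, 30, 23) 351
((262.11199951171875, 177.8126678466797), (22.121191024780273, 33.01795959472656), 77.14826202392578) [[0.56339816 0.16103778 0.106     ]]
[[280, 166], [282, 188], [261, 189], [260, 180], [271, 167]] [[0.6019, 0.1133], [0.5376, 0.1055], [0.5331, 0.1668], [0.5593, 0.1705], [0.5983, 0.1395]] ((566.0972900390625, 138.53121948242188), (70.29934692382812, 64.35187530517578), 1.7075812816619873)
scene [[[13, 29, 160], [63, 26, 117], [23, 7, 142], [20, 11, 143], [20, 11, 145], [24, 9, 145], [25, 10, 146], [23, 7, 145], [25, 10, 147], [18, 9, 148], [30, 7, 146], [177, 42, 116], [172, 117, 94]], [[13, 29, 161], [63, 28, 111], [18, 13, 98], [18, 9, 139], [18, 9, 140], [18, 9, 140], [15, 7, 139], [23, 7, 142], [30, 7, 140], [30, 7, 141], [30, 5, 142], [18, 12, 108], [13, 27, 85]]]
fill (0, 76, 640, 324) 87149
((362.77813720703125, 239.5135498046875), (358.1518249511719, 726.5233764648438), 95.3768310546875) [[0.69408008 0.14488186 0.106     ]]
[[356, 205], [376, 212], [373, 235], [355, 234]] [[0.5478, 0.1124], [0.5648, 0.1751], [0.6514, 0.1732], [0.6566, 0.1212]] ((602.21435546875, 146.2283935546875), (111.83370208740234, 63.878021240234375), 1.955466866493225)
[[-9.503e-01 -3.115e-01 -2.000e-04]
 [-3.115e-01  9.503e-01  4.000e-04]
 [ 0.000e+00  4.000e-04 -1.000e+00]] [ 0.17132431 -0.52253877  0.23109414]
```

>>> {"fn": "step_arm", "kwargs": {
  "rows": [
    {"translation": [-0.38,0.42,0],"yaw": 0.24},
    {"translation": [-0.38,0.42,0],"yaw": 0.24},
    {"translation": [-0.38,0.42,0],"yaw": 0.24},
    {"translation": [-0.38,0.42,0],"yaw": 0.24},
    {"translation": [-0.38,0.42,0],"yaw": 0.24},
    {"translation": [-0.38,0.42,0],"yaw": 0.24},
    {"translation": [-0.38,0.42,0],"yaw": 0.24},
    {"translation": [-0.38,0.42,0],"yaw": 0.24},
    {"translation": [-0.38,0.42,0],"yaw": 0.24},
    {"translation": [-0.38,0.42,0],"yaw": 0.24},
    {"translation": [-0.38,0.42,0],"yaw": 0.24},
    {"translation": [-0.38,0.42,0],"yaw": 0.24}
  ],
  "jaw": 1,
  "newtons": 60
}}

```text
time: 1.85
tool_pos: [0.4012, -0.0061, 0.2314]
tcp_rot: [-0.038, 0.999, -0.0, 0.0]
contact_force: [0.1, -0.7, -0.5]
grip_width: 0.085
gripper_force: 0.0
```

Run:
```python
from h import *
C={}
for n,box,lo,hi in (("top",(256,160,288,194),(20,0,90),(60,22,122)),("scene",(352,198,382,216),(0,0,125),(60,16,175))):
    im=optics.get_image(n);x0,y0,x1,y1=box
    s=cv2.resize(im[y0:y1,x0:x1],None,fx=4,fy=4,interpolation=cv2.INTER_CUBIC)
    h=cv2.cvtColor(s,cv2.COLOR_RGB2HSV)
    m=cv2.morphologyEx(cv2.inRange(h,lo,hi),cv2.MORPH_OPEN,np.ones((7,7)))
    cs=cv2.findContours(m,cv2.RETR_EXTERNAL,cv2.CHAIN_APPROX_NONE)[0]
    c=max(cs,key=cv2.contourArea);e=cv2.fitEllipse(cv2.convexHull(c))
    p=(np.array(e[0])+.5)/4-.5+[x0,y0];print(n,p,np.array(e[1])/4,ray(n,p,.106))
    cv2.imwrite(f"pics/{n}_j.png",s[:,:,::-1])
    # body edges: green mask at sub-pixel, fit lines right & bottom
    if n=="top":
        lab=cv2.cvtColor(s,cv2.COLOR_RGB2LAB)
        g=cv2.inRange(lab,(0,0,0),(255,124,255))
        W=[];
        for y in range(40,100,2):
            xs=np.where(g[y])[0]; W.append((xs.max(),y))
        B=[]
        for x in range(36,92,2):
            ys=np.where(g[:,x])[0]; B.append((x,ys.max()))
        for nm,Q in(("right",W),("bottom",B)):
            Q=(np.array(Q)+.5)/4-.5+[x0,y0]; P=ray(n,Q,.075)[:,:2]
            v=cv2.fitLine(P.astype(np.float32),cv2.DIST_HUBER,0,.001,.001).ravel();print(nm,v,np.degrees(np.arctan2(v[1],v[0])))
s=monitor.read_state();print(s["time"],s["tool_pos"],R.from_quat(s["tcp_rot"]).as_matrix().round(4),s["q"].round(3))
m=np.hstack([cv2.resize(cv2.imread("pics/top_j.png"),(376,400)),cv2.resize(cv2.imread("pics/scene_j.png"),(400,400))]);cv2.imwrite("pics/j.png",m)
```

```text
top [268.79019165 176.53257751] [18.94771957 19.3952198 ] [[0.56757266 0.14203633 0.106     ]]
right [0.9930523  0.11767393 0.5681346  0.10662158] 6.757877
bottom [ 0.12158381 -0.9925812   0.53341085  0.13715918] -83.01648
scene [366.67490768 206.3251667 ] [13.75563049 18.03117371] [[0.57304891 0.14464376 0.106     ]]
1.95 [ 0.40128197 -0.00621624  0.23146107] [[-9.972e-01 -7.480e-02  4.000e-04]
 [-7.480e-02  9.972e-01  0.000e+00]
 [-4.000e-04  0.000e+00 -1.000e+00]] [ 0.38  -0.045 -0.233  0.    -1.383 -1.875]
```

View pics/j.png

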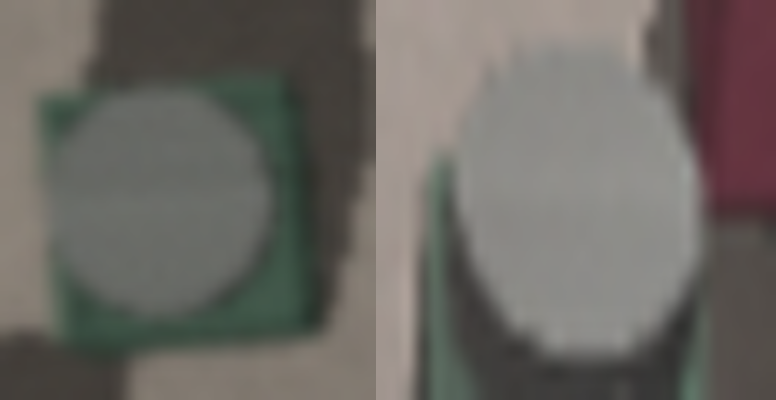

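The crop shows the square green body turned about 6.9° with the grey lid centred. Both views put the lid at about (0.568,0.143), which fits the body's base edges. I'll move above it, then descend.

>>> {"fn": "step_arm", "kwargs": {
  "rows": [
    {"translation": [-0.045,0.034,0],"yaw": -0.045},
    {"translation": [-0.09,0.068,0],"yaw": -0.045},
    {"translation": [-0.135,0.102,0],"yaw": -0.045},
    {"translation": [-0.178,0.136,0],"yaw": -0.045},
    {"translation": [-0.178,0.136,0.03],"yaw": -0.045},
    {"translation": [-0.178,0.136,0.07],"yaw": -0.045},
    {"translation": [-0.178,0.136,0.11],"yaw": -0.045},
    {"translation": [-0.178,0.136,0.14],"yaw": -0.045},
    {"translation": [-0.178,0.136,0.17],"yaw": -0.045},
    {"translation": [-0.178,0.136,0.19],"yaw": -0.045},
    {"translation": [-0.178,0.136,0.19],"yaw": -0.045}
  ]
}}

```text
time: 3.32
tool_pos: [0.5677, 0.1425, 0.0399]
tcp_rot: [-0.06, 0.998, -0.001, -0.002]
contact_force: [0.6, -0.4, 0.4]
grip_width: 0.0856
gripper_force: 0.0
```

>>> {"fn": "step_arm", "kwargs": {
  "rows": [
    {"translation": [0,0,0],"yaw": 0},
    {"translation": [0,0,0],"yaw": 0},
    {"translation": [0,0,0],"yaw": 0},
    {"translation": [0,0,0],"yaw": 0},
    {"translation": [0,0,0],"yaw": 0},
    {"translation": [0,0,0],"yaw": 0}
  ],
  "jaw": -1,
  "newtons": 50
}}

```text
time: 4.08
tool_pos: [0.57, 0.1433, 0.0436]
tcp_rot: [-0.061, 0.998, -0.0, 0.002]
contact_force: [0.1, -5.0, 5.2]
grip_width: 0.0613
gripper_force: 52.4
```

Run:
```python
from h import *
s=monitor.read_state();print(s["time"],s["tool_pos"],R.from_quat(s["tcp_rot"]).as_matrix().round(4),s["q"].round(3),s["contact_force"],s["grip_width"],s["gripper_force"])
crop("scene",300,150,430,270,5,"pics/g1.png")
```

```text
4.075 [0.56998977 0.14328671 0.04363285] [[-9.925e-01 -1.218e-01  3.400e-03]
 [-1.218e-01  9.926e-01 -5.000e-04]
 [-3.300e-03 -9.000e-04 -1.000e+00]] [ 0.513  0.448 -0.109  0.003 -1.011 -1.963] [ 0.07642493 -4.96600194  5.17419262] 0.06127054787717804 52.41256132721901
```

View pics/g1.png

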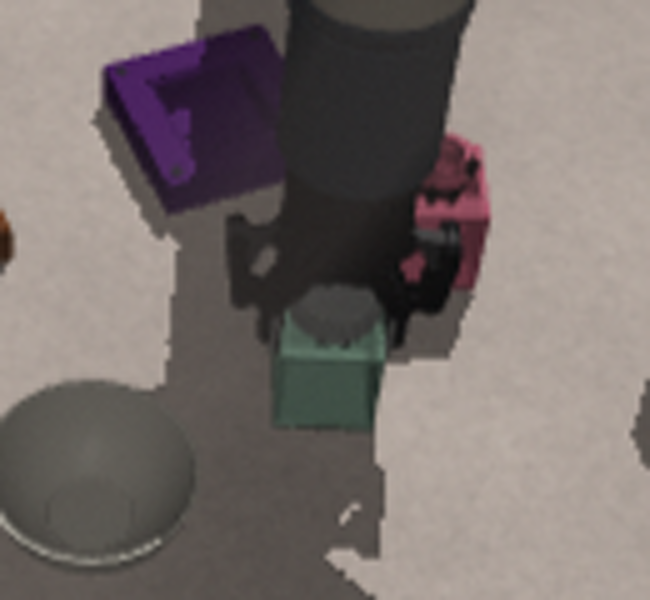

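The jar is gripped by its body, with the opening at 61.3 mm. Lifting.

>>> {"fn": "step_arm", "kwargs": {
  "rows": [
    {"translation": [0,0,-0.02],"yaw": 0},
    {"translation": [0,0,-0.05],"yaw": 0},
    {"translation": [0,0,-0.09],"yaw": 0},
    {"translation": [0,0,-0.11],"yaw": 0},
    {"translation": [0,0,-0.12],"yaw": 0},
    {"translation": [0,0,-0.12],"yaw": 0},
    {"translation": [0,0,-0.12],"yaw": 0}
  ]
}}

```text
time: 5.0
tool_pos: [0.5678, 0.1439, 0.1597]
tcp_rot: [-0.061, 0.998, -0.0, -0.001]
contact_force: [-1.2, 0.2, -6.1]
grip_width: 0.0615
gripper_force: 54.5
```

Run:
```python
from h import *
s=monitor.read_state();r=R.from_quat(s["tcp_rot"]).as_matrix();print(s["time"],s["tool_pos"],r.round(4),s["contact_force"],s["grip_width"],s["gripper_force"])
d=np.array([.4785,-.153,s["tool_pos"][2]])-s["tool_pos"];print(r.T@d)
a=np.arctan2(r[1,1],r[0,1]);print(np.degrees(a),"yaw",-(np.radians(123.7)-a))
# refine stand: pocket/top corners in both views
for n,box in (("top",(335,175,405,245)),("scene",(250,165,310,220))):
    im=optics.get_image(n);x0,y0,x1,y1=box;k=4
    sm=cv2.resize(im[y0:y1,x0:x1],None,fx=k,fy=k,interpolation=cv2.INTER_CUBIC)
    m=cv2.inRange(cv2.cvtColor(sm,cv2.COLOR_RGB2HSV),(3,110,25),(16,255,255))
    c=max(cv2.findContours(m,cv2.RETR_EXTERNAL,cv2.CHAIN_APPROX_NONE)[0],key=cv2.contourArea)
    q=cv2.approxPolyDP(cv2.convexHull(c),10,True)[:,0];p=(q+.5)/k-.5+[x0,y0]
    print(n,p.round(1).tolist(),"\n z.03",ray(n,p,.03)[:,:2].round(4).tolist(),"\n z0",ray(n,p,0)[:,:2].round(4).tolist())
    Y=R.from_euler("z",33.7,degrees=True).as_matrix()
    print("pred",proj(n,np.array([[.4785,-.153,.03]])+np.array([[a*.06,b*.06,0] for a,b in((1,1),(-1,1),(-1,-1),(1,-1))])@Y.T).round(1).tolist())
```

```text
5.0 [0.56777065 0.14394915 0.15973927] [[-9.926e-01 -1.213e-01 -2.800e-03]
 [-1.212e-01  9.926e-01 -7.000e-04]
 [ 2.800e-03 -3.000e-04 -1.000e+00]] [-1.23532476  0.16185448 -6.0652086 ] 0.06145914416544436 54.499336928129196
[ 0.12461656 -0.28393408  0.0004444 ]
96.96429509411672 yaw -0.4666260784492642
top [[374.9, 184.1], [395.1, 217.1], [361.9, 237.6], [341.6, 204.9]] 
 z.03 [[0.5594, -0.1704], [0.4619, -0.2332], [0.3979, -0.1349], [0.4943, -0.0719]] 
 z0 [[0.5617, -0.1738], [0.4621, -0.2379], [0.3969, -0.1376], [0.4953, -0.0734]]
pred [[340.9, 204.6], [362.3, 238.5], [396.1, 217.2], [374.6, 183.4]]
scene [[288.1, 171.6], [301.4, 200.4], [268.4, 211.9], [255.9, 182.1]] 
 z.03 [[0.4039, -0.1319], [0.5214, -0.0638], [0.5853, -0.1576], [0.4693, -0.228]] 
 z0 [[0.3763, -0.1389], [0.497, -0.069], [0.5626, -0.1654], [0.4434, -0.2377]]
pred [[301.1, 194.0], [287.4, 169.7], [254.0, 180.2], [266.4, 205.6]]
```

>>> {"fn": "step_arm", "kwargs": {
  "rows": [
    {"translation": [0.015,-0.035,0],"yaw": -0.06},
    {"translation": [0.035,-0.08,0],"yaw": -0.15},
    {"translation": [0.057,-0.13,0],"yaw": -0.24},
    {"translation": [0.079,-0.18,0],"yaw": -0.33},
    {"translation": [0.101,-0.23,0],"yaw": -0.41},
    {"translation": [0.117,-0.267,0],"yaw": -0.46},
    {"translation": [0.124,-0.2825,0],"yaw": -0.46},
    {"translation": [0.124,-0.2825,0],"yaw": -0.46},
    {"translation": [0.124,-0.2825,0.03],"yaw": -0.46},
    {"translation": [0.124,-0.2825,0.06],"yaw": -0.46},
    {"translation": [0.124,-0.2825,0.075],"yaw": -0.46},
    {"translation": [0.124,-0.2825,0.075],"yaw": -0.46},
    {"translation": [0.124,-0.2825,0.075],"yaw": -0.46}
  ]
}}

```text
time: 6.72
tool_pos: [0.4809, -0.1509, 0.0871]
tcp_rot: [-0.287, 0.958, -0.0, 0.001]
contact_force: [0.2, 0.6, -6.0]
grip_width: 0.0615
gripper_force: 54.8
```

Run:
```python
from h import *
s=monitor.read_state();r=R.from_quat(s["tcp_rot"]).as_matrix();print(s["time"],s["tool_pos"],np.degrees(np.arctan2(r[1,1],r[0,1])),s["contact_force"],s["grip_width"])
crop("scene",220,130,350,240,5,"pics/p1.png")
```

```text
6.725 [ 0.48087876 -0.15089279  0.08709456] 123.38961324780854 [ 0.19024015  0.6248314  -6.03854177] 0.06147037867748072
```

View pics/p1.png

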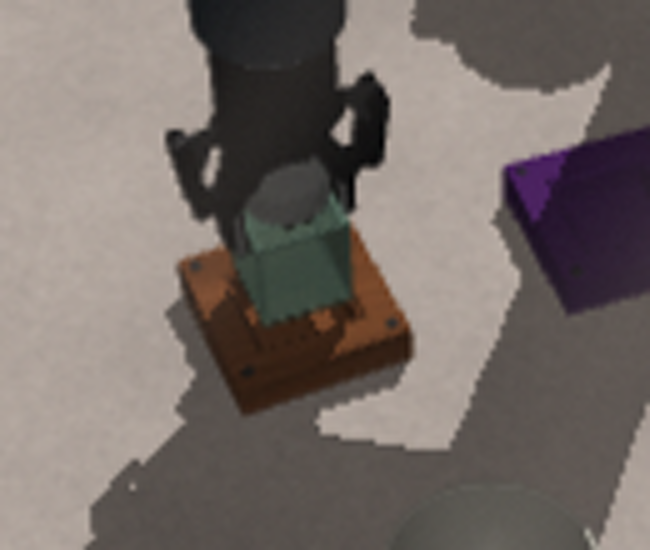

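The jar hangs square over the pocket, about 1 cm above the stand. Lowering slowly.

>>> {"fn": "step_arm", "kwargs": {
  "rows": [
    {"translation": [0,0,0.006],"yaw": 0},
    {"translation": [0,0,0.012],"yaw": 0},
    {"translation": [0,0,0.017],"yaw": 0},
    {"translation": [0,0,0.021],"yaw": 0},
    {"translation": [0,0,0.024],"yaw": 0},
    {"translation": [0,0,0.027],"yaw": 0},
    {"translation": [0,0,0.03],"yaw": 0},
    {"translation": [0,0,0.03],"yaw": 0}
  ]
}}

```text
time: 7.78
tool_pos: [0.4797, -0.1513, 0.056]
tcp_rot: [-0.287, 0.958, 0.0, -0.0]
contact_force: [0.0, -0.4, -5.3]
grip_width: 0.061
gripper_force: 54.9
```

>>> {"fn": "step_arm", "kwargs": {
  "rows": [
    {"translation": [0,0,0.003],"yaw": 0},
    {"translation": [0,0,0.005],"yaw": 0},
    {"translation": [0,0,0.007],"yaw": 0},
    {"translation": [0,0,0.009],"yaw": 0},
    {"translation": [0,0,0.009],"yaw": 0}
  ]
}}

```text
time: 8.4
tool_pos: [0.4799, -0.1515, 0.0496]
tcp_rot: [-0.287, 0.958, -0.0, 0.0]
contact_force: [-6.9, 2.6, 14.4]
grip_width: 0.0616
gripper_force: 57.1
```

>>> {"fn": "step_arm", "kwargs": {
  "rows": [
    {"translation": [0,0,-0.002],"yaw": 0},
    {"translation": [0,0,-0.002],"yaw": 0},
    {"translation": [0,0,-0.002],"yaw": 0},
    {"translation": [0,0,-0.002],"yaw": 0},
    {"translation": [0,0,-0.012],"yaw": 0},
    {"translation": [0,0,-0.024],"yaw": 0},
    {"translation": [0,0,-0.035],"yaw": 0},
    {"translation": [0,0,-0.035],"yaw": 0},
    {"translation": [0,0,-0.035],"yaw": 0}
  ],
  "jaw": 1
}}

```text
time: 9.52
tool_pos: [0.4797, -0.1513, 0.0822]
tcp_rot: [-0.287, 0.958, 0.0, -0.0]
contact_force: [0.3, -0.2, 0.6]
grip_width: 0.0855
gripper_force: 0.0
```

Run:
```python
from h import *
s=monitor.read_state();print(s["time"],s["tool_pos"],s["contact_force"],s["grip_width"],s["q"].round(3))
crop("scene",220,130,350,240,5,"pics/p2.png")
```

```text
9.525 [ 0.47970368 -0.15126124  0.08216717] [ 0.29248051 -0.24247403  0.63804895] 0.08554980545957296 [ 0.006  0.263 -0.279 -0.    -1.029 -0.995]
```

View pics/p2.png

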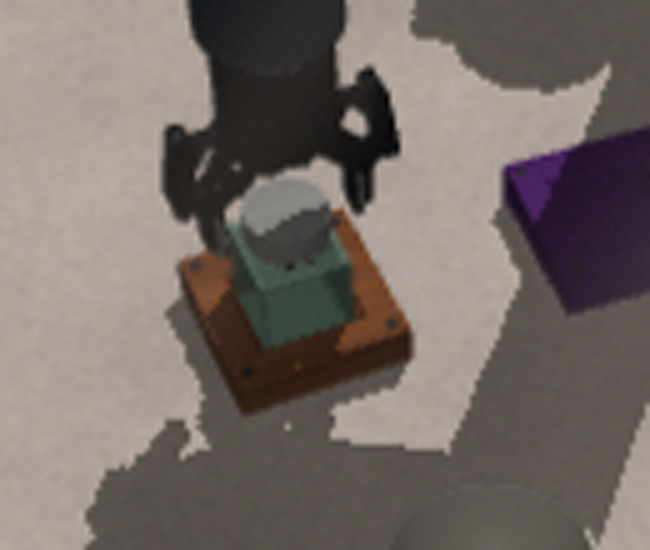

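The jar sits seated in the pocket, with its lid centred near pixel (277,171) between the open fingers. Checking the lid's centring along tool x.

Run:
```python
from h import *
im=optics.get_image("scene");x0,y0,x1,y1=265,160,295,192
s=cv2.resize(im[y0:y1,x0:x1],None,fx=4,fy=4,interpolation=cv2.INTER_CUBIC);h=cv2.cvtColor(s,cv2.COLOR_RGB2HSV)
m=cv2.morphologyEx(cv2.inRange(h,(0,0,85),(120,24,200)),cv2.MORPH_OPEN,np.ones((5,5)))
for c in sorted(cv2.findContours(m,cv2.RETR_EXTERNAL,cv2.CHAIN_APPROX_NONE)[0],key=cv2.contourArea)[-2:]:
    b=np.array(cv2.boundingRect(c))/4;print(b[:2]+[x0,y0],b[2:],cv2.contourArea(c)/16)
t=np.linspace(0,6.28,60)
for dx,dy in((0,0),(.003,.002),(.006,.004)):
  p=proj("scene",np.c_[.4797+dx+.029*np.cos(t),-.1513+dy+.029*np.sin(t),.112+0*t])
  print("pred circle at TCP",dx,p.min(0),p.max(0),p.mean(0))
```

```text
[267.5  165.25] [18. 12.] 129.6875
pred circle at TCP 0 [266.91544242 163.62263146] [285.28952921 176.93159427] [276.06858284 170.34250699]
pred circle at TCP 0.003 [267.310673   164.36057495] [285.71182062 177.70969272] [276.47756796 171.10066305]
pred circle at TCP 0.006 [267.7070944  165.10071194] [286.13538265 178.4901664 ] [276.88778541 171.86110379]
```

>>> {"fn": "step_arm", "kwargs": {
  "rows": [
    {"translation": [0,0,0],"yaw": 0},
    {"translation": [0,0,0],"yaw": 0},
    {"translation": [0,0,0],"yaw": 0},
    {"translation": [0,0,0],"yaw": 0},
    {"translation": [0,0,0],"yaw": 0},
    {"translation": [0,0,0],"yaw": 0},
    {"translation": [0,0,0],"yaw": 0}
  ],
  "jaw": -1,
  "newtons": 80
}}

```text
time: 10.5
tool_pos: [0.4801, -0.1517, 0.0826]
tcp_rot: [-0.287, 0.958, -0.0, 0.0]
contact_force: [-0.8, -2.4, 6.0]
grip_width: 0.0546
gripper_force: 84.1
```

>>> {"fn": "step_arm", "kwargs": {
  "rows": [
    {"translation": [0,0,0],"yaw": -0.08},
    {"translation": [0,0,0],"yaw": -0.16},
    {"translation": [0,0,0],"yaw": -0.24},
    {"translation": [0,0,0],"yaw": -0.32},
    {"translation": [0,0,0],"yaw": -0.4}
  ]
}}

```text
time: 11.12
tool_pos: [0.4805, -0.1514, 0.0826]
tcp_rot: [-0.472, 0.881, -0.0, 0.001]
contact_force: [0.1, -2.8, 4.5]
grip_width: 0.0542
gripper_force: 84.1
```

Run:
```python
from h import *
s=monitor.read_state();r=R.from_quat(s["tcp_rot"]).as_matrix();print(s["time"],s["tool_pos"],np.degrees(np.arctan2(r[1,1],r[0,1])),s["contact_force"],s["ft_torque"],s["tau"][5],s["grip_width"],s["gripper_force"],s["q"].round(3))
crop("scene",235,140,325,215,7,"pics/t1.png")
```

```text
11.125 [ 0.48049837 -0.1514185   0.0826258 ] 146.35789370333498 [ 0.12567908 -2.82192071  4.51603077] [-0.9505366  -0.09217765 -0.41548209] -0.4493954870849848 0.05420535640318183 84.10968817770481 [ 0.006  0.263 -0.278 -0.    -1.029 -0.593]
```

View pics/t1.png

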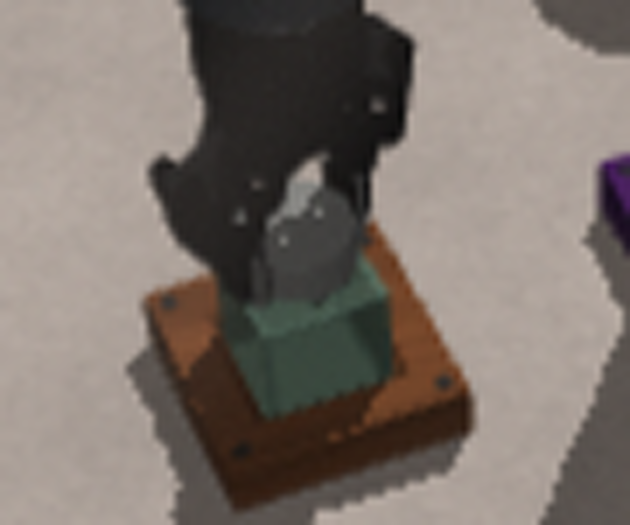

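The jar hasn't turned with the lid, and the moment is about 0.4 N m, as expected for the lid turning. Continuing to about 1.4 rad in total.

>>> {"fn": "step_arm", "kwargs": {
  "rows": [
    {"translation": [0,0,0],"yaw": -0.1},
    {"translation": [0,0,0],"yaw": -0.2},
    {"translation": [0,0,0],"yaw": -0.3},
    {"translation": [0,0,0],"yaw": -0.4},
    {"translation": [0,0,0],"yaw": -0.5},
    {"translation": [0,0,0],"yaw": -0.6},
    {"translation": [0,0,0],"yaw": -0.7},
    {"translation": [0,0,0],"yaw": -0.8},
    {"translation": [0,0,0],"yaw": -0.9},
    {"translation": [0,0,0],"yaw": -1.0},
    {"translation": [0,0,0],"yaw": -1.0}
  ]
}}

```text
time: 12.55
tool_pos: [0.4806, -0.1513, 0.0826]
tcp_rot: [0.836, -0.549, 0.001, -0.0]
contact_force: [0.9, -1.4, 4.0]
grip_width: 0.0545
gripper_force: 84.1
```

>>> {"fn": "step_arm", "kwargs": {
  "rows": [
    {"translation": [0,0,-0.002],"yaw": 0},
    {"translation": [0,0,-0.004],"yaw": 0},
    {"translation": [0,0,-0.005],"yaw": 0},
    {"translation": [0,0,-0.005],"yaw": 0}
  ]
}}

```text
time: 13.05
tool_pos: [0.4802, -0.1514, 0.0875]
tcp_rot: [0.837, -0.548, 0.0, -0.0]
contact_force: [1.7, 0.0, -0.5]
grip_width: 0.0545
gripper_force: 85.0
```

Run:
```python
from h import *
s=monitor.read_state();r=R.from_quat(s["tcp_rot"]).as_matrix();print(s["time"],s["tool_pos"],np.degrees(np.arctan2(r[1,1],r[0,1])),s["contact_force"],s["ft_torque"],s["grip_width"],s["q"].round(3))
```

```text
13.05 [ 0.48016178 -0.15137322  0.08745936] -156.44768402232222 [ 1.73636661e+00  1.19440143e-04 -4.75525824e-01] [-0.1458555  -0.6301028  -0.04157629] 0.05445223423283851 [ 0.006  0.258 -0.271  0.    -1.042  0.404]
```

>>> {"fn": "step_arm", "kwargs": {
  "rows": [
    {"translation": [0,0,-0.004],"yaw": 0},
    {"translation": [0,0,-0.008],"yaw": 0},
    {"translation": [0,0,-0.012],"yaw": 0},
    {"translation": [0,0,-0.016],"yaw": 0},
    {"translation": [0,0,-0.02],"yaw": 0},
    {"translation": [0,0,-0.024],"yaw": 0},
    {"translation": [0,0,-0.028],"yaw": 0},
    {"translation": [0,0,-0.028],"yaw": 0},
    {"translation": [0,0,-0.028],"yaw": 0}
  ]
}}

```text
time: 14.18
tool_pos: [0.4798, -0.1513, 0.1152]
tcp_rot: [0.837, -0.548, -0.0, -0.0]
contact_force: [0.0, 0.5, -0.0]
grip_width: 0.0541
gripper_force: 85.1
```

Run:
```python
from h import *
s=monitor.read_state();r=R.from_quat(s["tcp_rot"]).as_matrix();print(s["time"],s["tool_pos"],r.round(3)[2],s["contact_force"],s["grip_width"])
crop("scene",235,130,325,215,7,"pics/f1.png")
```

```text
14.175 [ 0.47980949 -0.15131512  0.11517212] [-0.  0. -1.] [ 0.03256046  0.48615738 -0.04290613] 0.05414897712313469
```

View pics/f1.png

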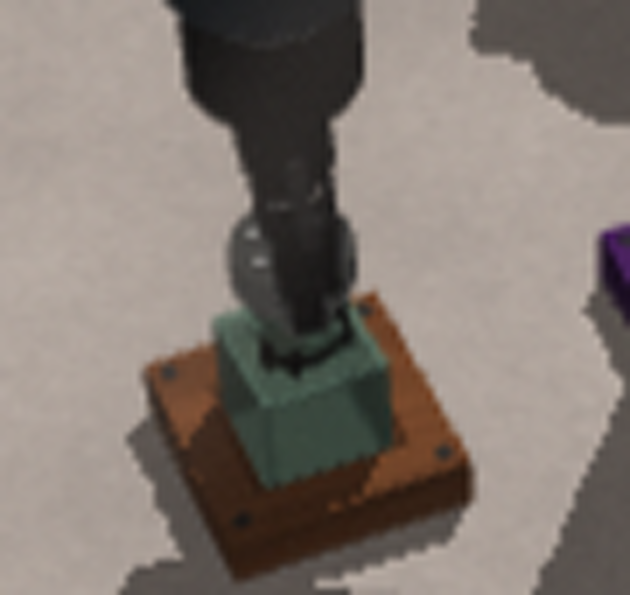

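The jar is still seated with its neck exposed, and the lid is lifted between the fingers. A quick numeric check of lid height against prediction.

Run:
```python
from h import *
t=np.linspace(0,6.28,60)
for z in(.112,.122,.135,.145):
  p=proj("scene",np.c_[.4828+.029*np.cos(t),-.1493+.029*np.sin(t),z+0*t]);p=(p-[235,130])*7
  print(z,p.min(0).round(),p.max(0).round())
p=(proj("scene",np.array([[.4828,-.1493,.107]]))-[235,130])*7;print("mouth",p)
```

```text
0.112 [226. 241.] [355. 334.]
0.122 [224. 225.] [354. 319.]
0.135 [222. 205.] [353. 299.]
0.145 [220. 189.] [351. 283.]
mouth [[291.24558568 294.43475893]]
```

Run:
```python
from h import *
im=optics.get_image("scene")[150:190,258:298,::-1]
g=np.clip(im.astype(float)*1.8,0,255).astype(np.uint8)
g=cv2.resize(g,None,fx=10,fy=10,interpolation=cv2.INTER_CUBIC);o=g.copy()
t=np.linspace(0,2*np.pi,80)
for z,rad,col in((.122,.029,(0,0,255)),(.145,.029,(0,255,0)),(.107,.017,(255,0,0))):
  p=(proj("scene",np.c_[.4828+rad*np.cos(t),-.1493+rad*np.sin(t),z+0*t])-[258,150]+.5)*10
  cv2.polylines(o,[p.astype(np.int32)],True,col,1)
cv2.imwrite("pics/f2.png",np.hstack([g,o]))
```

```text
(no output)
```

View pics/f2.png

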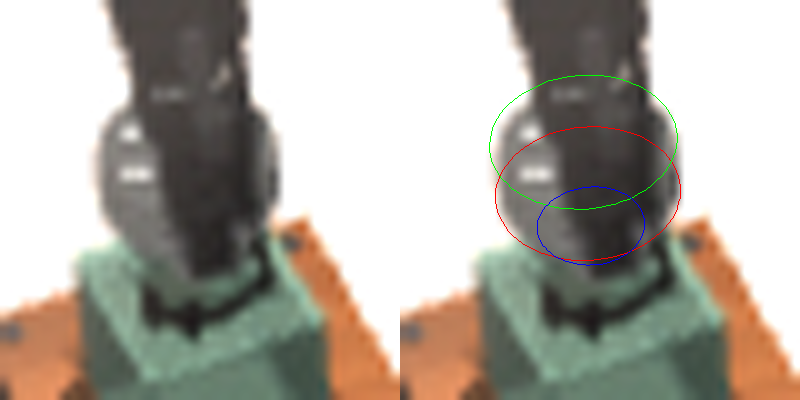

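The lid is level, centred and held about 12–15 mm above the rim. The jar is seated, with its neck and black ring visible below. Handing in.

```bash
python3 -c "
from rig import robot
print(robot.finish_job())"
```

```text
the job is handed in; nothing more can be done
None
```

The job is handed in at about 14 s on the robot's clock: the jar sits fully down in the wooden stand, the lid was turned about 1.4 rad and came off freely, and the gripper holds it level about 12–15 mm above the mouth.

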